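# Draw a module tray out to its stop with a hook tool

## Task

Pick up the hook tool, drop its prong into the pull eye of the tray in the blue dock and draw the tray out until it comes up against its hidden stop, keeping it pulled snug there (about 12 N, never more than 18 N on the eye) for a second. Then unhook and stand the tool upright on the bench, well clear of the tray, leaving the tray drawn out. Move the tray only with the hook tool, keep your hand off the tray and dock, and leave the other things alone.

Things in the scene. Friction and masses are not known exactly. Their poses are not given: they have to be found in the camera images.
- dock: Low blue steel dock (module housing) fixed to the bench, 160 deep (x) by 160 wide (y) by 72 mm high, open at the front. Origin: centre of its underside. Its own +x points into the dock, away from the open front; its -x is the way the tray slides out. The front edge lies at dock x = -80 mm.
- tray: Aluminium tray (front plate 112 by 54 mm) on a straight slide in the dock, axes as the dock's, moving only along dock x with about 3 N friction; stays where left. Pull it by eye. A rigid stop, unseen and set differently each time, ends its way 50 to 80 mm further out than it starts, the eye then at dock x -184 to -214 mm. It is felt: the pull rises sharply.
- eye (a point): Centre of the tray's pull eye: a closed steel ring lying level on a short neck 22 mm in front of the tray's front plate, 24 mm above the bench; hole 18 mm across, ring bar 5 mm thick, 28 mm across outside. The hole runs vertically; beneath it is free down to the bench. Axes as the dock's.
- hook_grip (a point): Centre of the hook tool's handle: a black block 80 long (tool x), 24 wide (tool y), 40 mm high, standing on the bench (this point 20 mm up); grip it across the 24 mm from above. From its front end a 7 mm round steel shank runs along tool +x, 14 mm above this point, and 75 mm ahead of it bends straight down into the prong. Mass 0.14 to 0.28 kg.
- hook_prong (a point): Centre of the round lower end of the hook tool's prong, a vertical 7 mm round steel bar: 75 mm ahead (tool +x) of hook_grip and 10 mm lower, 10 mm above the bench when the tool stands on it. Lowest metal 3.5 mm below this point; the shank's axis 24 mm above it. Axes as the tool's.
- scriber: Bystander: straight scriber with the same black handle as the hook tool but a thin straight point and no prong; may stand on either side, its place is swapped with the hook tool's. Origin under the handle's centre.
- meter: Bystander: grey hand multimeter lying flat, 140 by 75 by 42 mm. Origin under its centre.
- spool: Bystander: bare metal wire-spool core standing on end, 52 mm across, 40 mm high. Origin under its centre.
- spray: Bystander: white spray can, 52 mm across, 150 mm high. Origin under its centre.
- mug: Bystander: white mug, 80 mm across, 90 mm high. Origin under its centre.
- driver: Bystander: grey screwdriver lying on the bench. Origin at its underside.
- adapter: Bystander: black power-adapter brick, 100 by 50 by 30 mm. Origin under its centre.
Things that resemble listed ones, but are neither listed nor needed, are in the scene too. Leave any orange or purple look-alike of the part that bears hook_grip alone.

How it is judged:
On the way, in this order (a step that is already met when the one before it is completed fails the run):
1. the hook tool's prong is in the eye: its end below the ring, within 9 mm of the eye's centre (horizontal distance between hook_prong and eye below 0.009 m and z of hook_prong in the frame of eye below -0.003 m), for 0.1 s.
2. the tray is held still against its stop (its eye's centre further out than dock x = -179 mm) with 7 to 18 N between hook tool and tray for 0.5 s (x of eye in the frame of dock below -0.179 m and contact force between hook and tray between 7 and 18 N and linear speed of tray below 0.01 m/s), for 0.5 s.
At the end, for the whole second after the job is handed in: The tray stands still drawn out (its eye's centre further out than dock x = -179 mm); the hook tool stands upright (within 0.1 rad) on the bench, at rest, let go, not touching the tray, its prong more than 40 mm from the eye (x of eye in the frame of dock below -0.179 m and angle between hook_grip's own z axis and vertical below 0.1 rad and height (world z) of hook_grip between 0.016 and 0.024 m and horizontal distance between hook_prong and eye above 0.04 m and contact force between hook and tray below 0.2 N and linear speed of hook below 0.02 m/s and linear speed of tray below 0.01 m/s).
It fails at once if more than 20 N between the hook tool and the tray (contact force between hook and tray above 20 N).
It fails at once if the hand or arm touches the dock or tray (contact force between any of the fingers, the arm and dock above 1 N).
It fails at once if another thing on the bench is pushed more than 20 mm from its place (distance of any of scriber, meter, spool, spray, mug, driver, adapter from where it was at the start of the episode above 0.02 m).
It also fails if it takes over 72 s, if anything falls off the work surface, if the arm or the gripper's body presses on something with over 40 N, if the wrist force passes 120 N, or if a joint passes its speed limit or range.

## Robot

A 6-joint arm with a two-finger parallel gripper is mounted at the origin on the work surface. World frame = base frame: x ahead of the robot, y to its left, z up, the work surface at z = 0. Lengths are in m, angles in rad, forces in N, time in s.
With the tool pointing down it reaches from about 0.3 to 0.775 m from the base axis. Payload 14.6 kg.
Tool frame: the origin (TCP) lies midway between the tips of the shut fingers; the grasp point (between the pads) lies 19 mm behind it (grasp_offset is the distance from the TCP to the grasp point, in m); z points along the fingers, y is the line along which they close (so a half turn about z gives the same grasp; the last joint's range is limited). The gripper opens to 94 mm and grips with 3 to 60 N. Pads are 16 mm wide; open, the fingers measure 119 mm over their backs; the gripper's body (75 mm by 177 mm) begins 78 mm behind the grasp point.
Start: joints at [-1.305, 0.3, 1.521, -0, 1.321, -0.067], TCP at [0.18, -0.52, 0.205] pointing down, gripper open.
Joint ranges: [-3.03, 3.03], [-0.79, 2.21], [0.23, 2.52], [-1.04, 4.18], [0, 3.07], [-2.55, 2.55]. Speed limits (rad/s): [2.22, 2.22, 2.57, 3.14, 3.14, 3.14].

## Interface

Orientations are given as [roll, pitch, yaw] about the fixed x, y, z axes, in that order (R = Rz(yaw) Ry(pitch) Rx(roll)).
In Python, from station import * gives the robot as it stands. The module is installed in compiled form; this text tells all that it offers.
- The arm moves only by the tool send_rows, never from a script. Its argument "rows" is a list of rows, each an object of numbers: "dx", "dy", "dz": the shift along the tool's x, y, z in mm; "roll": the turn about the tool's z in degrees; "jaw": the closure, from -1 (fully open) to 1 (shut). In form: [{"dx": .., "dy": .., "dz": .., "roll": .., "jaw": ..}, ...]. A call has 1 to 12 rows; each row shifts and turns the commanded pose from where the row before left it, along the tool's axes as they then stand; what a row does not reach is not made up. A row lasts 1/12 s, in which the tool goes at most 41.7 mm and 7.16 degrees, less where a joint would pass 70% of its speed; a pose out of reach is approached as far as the arm can. A call is refused whole if a number of a shift passes 41.7 or a number of a turn 7.16, either way. A call with a gripper value outside its range is refused whole. The fingers move at their own pace and stop on an object; "force" is the grip in N (left out, the last holds). Time passes only in rows, so rows that do not move let the fingers close. It gives the time, the measured TCP pose, the force, the opening and the grip force at its end, in the units of the state.
- get_obs(): the state, without advancing time (a new reading comes with each control period).
- camera(name): name is "side" or "top"; returns a dict with "frame" (400x640x3 uint8, red, green, blue), "z_map" (400x640 float32, m along the optical axis (not along the pixel's ray), 0 where there is no reading), "camera_matrix" (3x3 intrinsics, pixels), "rvec" (rotation vector, rad) and "tvec" (3), from world to camera coordinates, as OpenCV has them. Camera axes: x right, y down, z forward; pixel columns grow to the right and rows downward; lengths in m; the calibration is good to about 2 mm. A picture is of the moment at which its call begins.
- hand_in(): hands the job in; it is judged then, once.
The state is a dict: "time_s": time; "qpos": joint angles; "joint_vel": joint speeds; "tau": joint torques, N m; "ee_pos": TCP position; "eef_rot": TCP orientation; "force": force on the tool from outside, world axes, zero at the start; "moment": the same for the moment, N m; "grip_width": finger opening in m; "grip_force": force on a finger pad.
Only numpy, scipy, OpenCV 4.12 (cv2) and the standard library are available. Lean on these libraries where they do the work, as an engineer would, in place of code of your own. Each camera call takes 0.05 s, during which the arm holds its last target. There are 200 camera calls.

## Working session

There is one attempt and no reset: what is moved stays moved. The work goes in short steps, Python scripts to look and compute and a tool call to move; the robot and the scene stay as the last step left them, time stands still between calls to the robot, and variables do not carry over. Pictures are saved under pics/ and viewed, at most 10 in all, crops included, and the job is handed in when it is done.

Besides the shell and the picture viewer there is one more tool, called after "Emit:" as name(argument=value, ...) on one line, values as JSON. send_rows: Moves the arm, as the interface text tells. Its arguments: {"type":"object","properties":{"rows":{"type":"array"},"force":{"type":"number"}},"required":["rows"]}

```bash
mkdir -p pics; cat > h.py <<'E'
from station import *
import numpy as np, cv2
def grab(n):
    c=camera(n); R=cv2.Rodrigues(np.array(c["rvec"],float))[0]; t=np.array(c["tvec"],float).ravel(); K=np.array(c["camera_matrix"])
    z=c["z_map"]; v,u=np.mgrid[0:400,0:640]
    P=np.stack([(u-K[0,2])/K[0,0]*z,(v-K[1,2])/K[1,1]*z,z],-1)
    W=(P-t)@R; W[z==0]=np.nan
    return c["frame"],W,(K,R,t)
def save(f,img): cv2.imwrite("pics/"+f,cv2.cvtColor(img,cv2.COLOR_RGB2BGR))
E
python3 - <<'E'
from h import *
for n in("top","side"):
    f,W,(K,R,t)=grab(n); save(n+"0.png",f); np.savez(n+"0.npz",f=f,W=W)
    print(n,K[0,0],-R.T@t,R[2])
print(get_obs())
E
```

```text
top 424.917596611137 [ 0.29458258 -0.02452761  1.23307225] [ 0.24293174  0.02679081 -0.96967336]
side 508.9215158848765 [0.16566923 0.92133231 0.89128   ] [ 0.32128756 -0.7045192  -0.63279302]
{'time_s': 0.1, 'qpos': array([-1.30457603e+00,  3.00382033e-01,  1.52150191e+00,  6.16851008e-06,
        1.32067932e+00, -6.65651403e-02]), 'joint_vel': array([ 3.75880687e-04, -1.19305795e-05, -2.88820395e-03,  1.62275154e-03,
        9.22730857e-04, -4.70542351e-04]), 'tau': array([ 2.65838908e-04, -5.32646334e+01, -3.53284836e+01,  7.09366193e-02,
        2.34607706e-02, -8.70462350e-05]), 'ee_pos': array([ 0.17963045, -0.51960363,  0.20496867]), 'eef_rot': array([-3.14062459e+00, -7.05230386e-05,  3.32783878e-01]), 'force': array([ 0.00842436, -0.67963611, -1.20381385]), 'moment': array([-0.0432966 ,  0.00210656,  0.04065364]), 'grip_force': 0.0, 'grip_width': 0.09383036790358074}
```

View pics/top0.png

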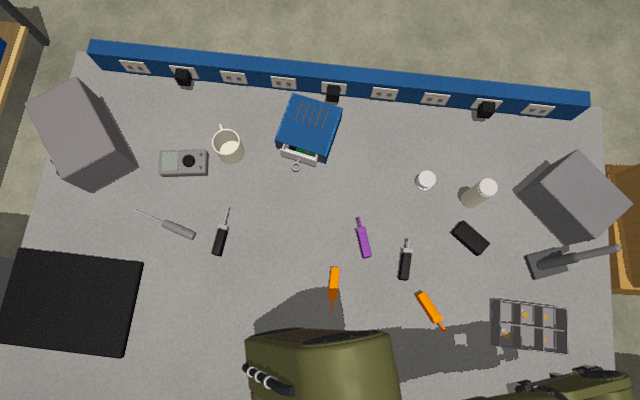

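View pics/side0.png

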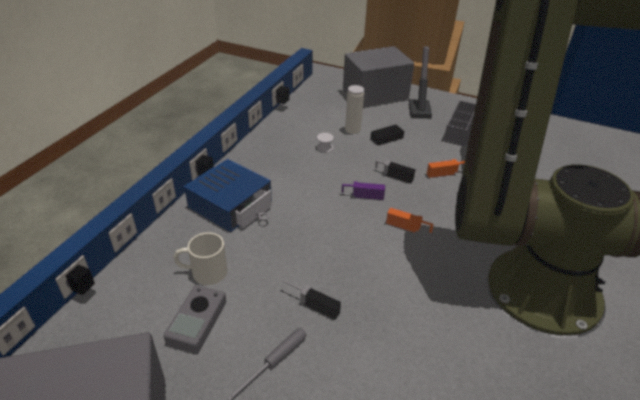

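The black handles at top-view (220,240) and (405,262) are the candidates. The orange and purple ones are look-alikes. I'll enlarge both black ones, and measure the dock and eye.

```bash
python3 - <<'E'
from h import *
T=np.load("top0.npz");S=np.load("side0.npz")
def cr(f,x,y,w=70,h=60,k=5): return cv2.resize(f[y-h//2:y+h//2,x-w//2:x+w//2],None,fx=k,fy=k,interpolation=cv2.INTER_CUBIC)
a=np.hstack([cr(T["f"],220,235),cr(T["f"],405,260)]);b=np.hstack([cr(S["f"],312,300),cr(S["f"],395,170)])
save("c1.png",np.vstack([a,b]))
W=T["W"];f=T["f"].astype(int)
for n,(x0,x1,y0,y1) in dict(L=(205,240,200,262),R=(390,420,235,288)).items():
    w=W[y0:y1,x0:x1];p=w[(w[...,2]>.034)&(w[...,2]<.046)]
    r=cv2.minAreaRect((p[:,:2]*1000).astype(np.float32));print(n,len(p),r,p.mean(0))
w=W[85:170,270:350];p=w[(w[...,2]>.064)&(w[...,2]<.08)&(w[...,0]<.9)]
r=cv2.minAreaRect((p[:,:2]*1000).astype(np.float32));print("dock",r,p.mean(0),cv2.boxPoints(r))
for v in range(158,176,1): print(v,[("%.0f,%.0f,%.0f"%tuple(1000*W[v,u])) for u in range(288,304,2)])
E
```

```text
L 297 ((462.936767578125, 270.34228515625), (26.57631492614746, 141.8468780517578), 85.01553344726562) [0.44373462 0.27178126 0.04071482]
R 303 ((444.180908203125, -257.1830139160156), (26.12421417236328, 115.53346252441406), 85.24526977539062) [ 0.43385927 -0.25607458  0.0405717 ]
dock ((805.6160888671875, 60.918792724609375), (160.98681640625, 212.17372131347656), 77.99178314208984) [0.79837671 0.06126205 0.07333322] [[685.1038     4.258339]
 [892.6347   -39.88482 ]
 [926.12836  117.57925 ]
 [718.5975   161.72241 ]]
158 ['711,114,1', '710,108,5', '708,101,13', '706,94,21', '704,87,30', '701,80,40', '700,74,45', '701,68,45']
159 ['708,114,-0', '709,108,0', '709,102,1', '705,94,15', '701,87,30', '700,80,35', '702,75,31', '701,68,37']
160 ['705,114,-2', '705,107,3', '705,101,5', '708,95,-2', '701,87,21', '699,80,29', '701,75,24', '700,69,29']
161 ['700,112,4', '700,106,6', '701,100,7', '704,95,-0', '694,86,33', '697,80,26', '702,76,12', '699,69,24']
162 ['698,112,3', '698,106,4', '700,101,-1', '692,92,27', '692,86,28', '702,82,0', '701,76,4', '704,70,-1']
163 ['696,112,-3', '695,106,1
[... 656 characters left out ...]
,-0', '669,89,30', '670,83,29', '672,77,26', '680,73,3', '681,67,-0']
170 ['672,109,3', '674,103,-1', '674,97,-0', '674,91,4', '669,83,21', '676,79,1', '676,73,4', '677,67,3']
171 ['670,109,0', '670,102,2', '670,96,3', '672,90,1', '673,85,-1', '674,79,-0', '674,73,-1', '674,66,4']
172 ['668,109,-3', '667,102,1', '669,96,-3', '668,90,4', '670,84,-2', '669,78,3', '671,72,1', '671,66,2']
173 ['663,108,2', '664,102,2', '665,96,2', '666,90,-1', '666,84,1', '668,78,-1', '666,71,5', '668,65,3']
174 ['660,107,2', '661,101,0', '661,95,2', '663,90,-2', '663,83,1', '665,78,-3', '664,71,2', '665,65,2']
175 ['657,107,1', '658,101,1', '657,94,5', '659,89,2', '658,82,6', '660,77,3', '661,71,2', '662,65,1']
```

View pics/c1.png

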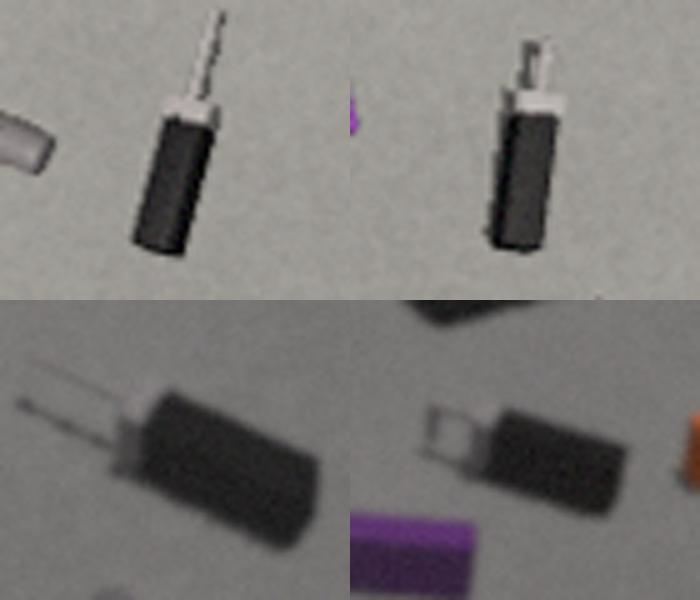

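The right-hand tool at top view (405,262), which is (400,172) in the side view, has the short shank with the bend down into a prong, so it is the hook. The left one has a long straight point and is the scriber. Next I'll fit poses.

```bash
python3 - <<'E'
from h import *
T=np.load("top0.npz");W=T["W"];f=T["f"].astype(int);S=np.load("side0.npz");WS=S["W"]
w=W[235:288,390:420];c=f[235:288,390:420].sum(-1)
p=w[(w[...,2]>.034)&(w[...,2]<.046)]
r=cv2.fitLine((p[:,:2]*1000).astype(np.float32),cv2.DIST_HUBER,0,.01,.01).ravel();d=r[:2]*np.sign(r[0]);n=np.array([-d[1],d[0]])
a=p[:,:2]*1000@d;b=p[:,:2]*1000@n
print("hook dir",d,np.degrees(np.arctan2(d[1],d[0])))
h=a<a.min()+80
q=p[h,:2]*1000; r=cv2.minAreaRect(q.astype(np.float32));print(r,a.min(),a.max(),np.percentile(b[h],[2,50,98]))
for e in (a.min()+40,): print("grip from rear",d*e+n*(np.percentile(b[h],[2,98]).mean()))
s=(WS[...,2]>.03)&(WS[...,2]<.046)&(abs(WS[...,0]-.43)<.1)&(abs(WS[...,1]+.256)<.035)
q=WS[s][:,:2]*1000;a=q@d;b=q@n;print("side",len(q),np.percentile(a,[0,1,99,100]),np.percentile(b,[2,50,98]))
# dock
for nm,X in(("top",W),("side",WS)):
    m=(X[...,2]>.066)&(X[...,2]<.078)&(X[...,0]>.69)&(X[...,0]<.895)&(X[...,1]>-.06)&(X[...,1]<.18)
    q=(X[m][:,:2]*1000).astype(np.float32)
    print("dock",nm,cv2.minAreaRect(q),len(q),cv2.boxPoints(cv2.minAreaRect(q)).tolist())
    m=(X[...,2]>.019)&(X[...,2]<.034)&(X[...,0]<.697)&(X[...,0]>.65)&(abs(X[...,1]-.086)<.025)
    q=(X[m][:,:2]*1000).astype(np.float32);print("eye",nm,len(q),cv2.minEnclosingCircle(q),q.mean(0))
    print(np.round(X[m]*1000).astype(int).tolist())
E
```

```text
hook dir [ 0.9978198  -0.06599739] -3.7841227
((426.133544921875, -256.09454345703125), (25.257125854492188, 79.53458404541016), 86.73747253417969) 402.3622787644708 517.9414699847536 [-238.6004821  -226.89955422 -215.37067108]
grip from rear [ 426.41737619 -255.68545509]
side 253 [401.07612794 401.88426496 514.32215718 518.0503346 ] [-239.94590864 -222.56892812 -212.55941383]
dock top ((790.7185668945312, 63.91675567626953), (161.01458740234375, 181.70904541015625), 77.82987213134766) 2717 [[684.9337158203125, 4.3722991943359375], [862.55908203125, -33.934722900390625], [896.50341796875, 123.46121215820312], [718.8780517578125, 161.7682342529297]]
eye top 37 ((682.7508544921875, 85.99053955078125), 14.899805068969727) [681.2824   87.24628]
[[694, 86, 33], [697, 80, 26], [693, 95, 23], [692, 92, 27], [692, 89, 26], [692, 86, 28], [691, 82, 31], [688, 97, 28], [688, 94, 26], [689, 91, 25], [689, 82, 29], [690, 79, 27], [685, 100, 25], [684, 97, 30], [687, 79, 26], [688, 76, 24], [682, 100, 25], [681, 96, 30], [684, 76, 28], [678, 99, 28], [678, 96, 27], [680, 75, 31], [676, 99, 26], [
[... 607 characters left out ...]
, 27], [695, 84, 27], [693, 82, 26], [690, 81, 26], [689, 79, 25], [685, 80, 27], [685, 76, 25], [682, 77, 26], [678, 77, 28], [677, 74, 26], [697, 86, 24], [694, 86, 26], [690, 87, 27], [691, 81, 22], [688, 80, 23], [683, 74, 20], [677, 79, 26], [677, 74, 22], [674, 74, 24], [691, 90, 26], [691, 86, 23], [672, 83, 28], [671, 79, 25], [691, 91, 24], [671, 85, 27], [669, 84, 27], [687, 97, 27], [686, 94, 25], [671, 90, 27], [669, 89, 27], [666, 88, 28], [688, 97, 23], [682, 102, 29], [682, 97, 25], [676, 101, 31], [676, 96, 27], [675, 94, 25], [673, 92, 25], [670, 92, 26], [669, 89, 24], [683, 100, 24], [681, 99, 24], [676, 101, 27], [675, 99, 26], [673, 97, 25], [671, 96, 25], [669, 94, 24]]
```

Measured poses:
- Hook grip is about (426, -255.5) mm, yaw about -3.8°.
- Eye is about (682, 87.3) mm.
- Dock yaw is about -12.1°.

Moving over the hook.

Emit:
send_rows(rows=[{"roll":7,"jaw":-1},{"roll":7,"jaw":-1},{"roll":7,"jaw":-1},{"roll":1.9,"jaw":-1}], force=50)

```text
invalid input at $.rows[0]: expected keys dx, dy, dz, roll, jaw
```

Emit:
send_rows(rows=[{"dx":19,"dy":-23.3,"jaw":-1},{"dx":19,"dy":-23.3,"jaw":-1},{"dx":19,"dy":-23.3,"jaw":-1},{"dx":19,"dy":-23.3,"jaw":-1},{"dx":19,"dy":-23.3,"jaw":-1},{"dx":19,"dy":-23.3,"jaw":-1},{"dx":19,"dy":-23.3,"jaw":-1},{"dx":19,"dy":-23.3,"jaw":-1},{"dx":19,"dy":-23.3,"jaw":-1},{"dx":19,"dy":-23.3,"jaw":-1},{"dx":19,"dy":-23.3,"jaw":-1},{"dx":19,"dy":-23.3,"jaw":-1}])

```text
invalid input at $.rows[0]: expected keys dx, dy, dz, roll, jaw
```

Emit:
send_rows(rows=[{"jaw":-1},{"jaw":-1},{"jaw":-1}])

```text
invalid input at $.rows[0]: expected keys dx, dy, dz, roll, jaw
```

All keys are required.

Emit:
send_rows(rows=[{"dx":0,"dy":0,"dz":0,"roll":7,"jaw":-1},{"dx":0,"dy":0,"dz":0,"roll":7,"jaw":-1},{"dx":0,"dy":0,"dz":0,"roll":7,"jaw":-1},{"dx":0,"dy":0,"dz":0,"roll":1.9,"jaw":-1},{"dx":0,"dy":0,"dz":0,"roll":0,"jaw":-1}], force=50)

```text
time_s: 0.52
ee_pos: [0.1797, -0.5197, 0.2051]
eef_rot: [-3.141, 0.0, -0.069]
force: [-0.7, 0.0, -0.4]
grip_width: 0.0939
grip_force: 0.0
```

Emit:
send_rows(rows=[{"dx":19,"dy":-23.3,"dz":0,"roll":0,"jaw":-1},{"dx":19,"dy":-23.3,"dz":0,"roll":0,"jaw":-1},{"dx":19,"dy":-23.3,"dz":0,"roll":0,"jaw":-1},{"dx":19,"dy":-23.3,"dz":0,"roll":0,"jaw":-1},{"dx":19,"dy":-23.3,"dz":0,"roll":0,"jaw":-1},{"dx":19,"dy":-23.3,"dz":0,"roll":0,"jaw":-1},{"dx":19,"dy":-23.3,"dz":0,"roll":0,"jaw":-1},{"dx":19,"dy":-23.3,"dz":0,"roll":0,"jaw":-1},{"dx":19,"dy":-23.3,"dz":0,"roll":0,"jaw":-1},{"dx":19,"dy":-23.3,"dz":0,"roll":0,"jaw":-1},{"dx":19,"dy":-23.3,"dz":0,"roll":0,"jaw":-1},{"dx":19,"dy":-23.3,"dz":0,"roll":0,"jaw":-1}])

```text
time_s: 1.52
ee_pos: [0.4266, -0.2548, 0.2054]
eef_rot: [-3.142, 0.0, -0.065]
force: [0.2, -1.1, 0.5]
grip_width: 0.0938
grip_force: 0.0
```

Emit:
send_rows(rows=[{"dx":0,"dy":0,"dz":0,"roll":0,"jaw":-1},{"dx":0,"dy":0,"dz":0,"roll":0,"jaw":-1},{"dx":0,"dy":0,"dz":0,"roll":0,"jaw":-1}])

```text
time_s: 1.77
ee_pos: [0.4256, -0.2563, 0.2053]
eef_rot: [-3.142, 0.0, -0.066]
force: [-0.4, -0.3, 0.4]
grip_width: 0.094
grip_force: 0.0
```

Emit:
send_rows(rows=[{"dx":0,"dy":0,"dz":24,"roll":0,"jaw":-1},{"dx":0,"dy":0,"dz":24,"roll":0,"jaw":-1},{"dx":0,"dy":0,"dz":24,"roll":0,"jaw":-1},{"dx":0,"dy":0,"dz":24,"roll":0,"jaw":-1},{"dx":0,"dy":0,"dz":24,"roll":0,"jaw":-1},{"dx":0,"dy":0,"dz":24,"roll":0,"jaw":-1},{"dx":0,"dy":0,"dz":24,"roll":0,"jaw":-1},{"dx":0,"dy":0,"dz":20,"roll":0,"jaw":-1},{"dx":0,"dy":0,"dz":8,"roll":0,"jaw":-1},{"dx":0,"dy":0,"dz":3,"roll":0,"jaw":-1},{"dx":0,"dy":0,"dz":0,"roll":0,"jaw":-1}])

```text
time_s: 2.68
ee_pos: [0.4256, -0.2566, 0.0066]
eef_rot: [-3.141, 0.0, -0.067]
force: [0.4, -0.7, 0.9]
grip_width: 0.0941
grip_force: 0.0
```

Emit:
send_rows(rows=[{"dx":0,"dy":0,"dz":0,"roll":0,"jaw":1},{"dx":0,"dy":0,"dz":0,"roll":0,"jaw":1},{"dx":0,"dy":0,"dz":0,"roll":0,"jaw":1},{"dx":0,"dy":0,"dz":0,"roll":0,"jaw":1},{"dx":0,"dy":0,"dz":0,"roll":0,"jaw":1},{"dx":0,"dy":0,"dz":0,"roll":0,"jaw":1},{"dx":0,"dy":0,"dz":0,"roll":0,"jaw":1},{"dx":0,"dy":0,"dz":0,"roll":0,"jaw":1},{"dx":0,"dy":0,"dz":0,"roll":0,"jaw":1},{"dx":0,"dy":0,"dz":0,"roll":0,"jaw":1}], force=50)

```text
time_s: 3.52
ee_pos: [0.4258, -0.2561, 0.0064]
eef_rot: [-3.142, 0.0, -0.067]
force: [-0.2, -0.7, 0.6]
grip_width: 0.0305
grip_force: 0.0
```

Emit:
send_rows(rows=[{"dx":0,"dy":0,"dz":0,"roll":0,"jaw":1},{"dx":0,"dy":0,"dz":0,"roll":0,"jaw":1},{"dx":0,"dy":0,"dz":0,"roll":0,"jaw":1},{"dx":0,"dy":0,"dz":0,"roll":0,"jaw":1},{"dx":0,"dy":0,"dz":0,"roll":0,"jaw":1}])

```text
time_s: 3.93
ee_pos: [0.4258, -0.2561, 0.0064]
eef_rot: [3.142, 0.0, -0.067]
force: [0.3, 0.4, -0.9]
grip_width: 0.0236
grip_force: 50.0
```

Emit:
send_rows(rows=[{"dx":0,"dy":0,"dz":-2,"roll":0,"jaw":1},{"dx":0,"dy":0,"dz":-8,"roll":0,"jaw":1},{"dx":0,"dy":0,"dz":-15,"roll":0,"jaw":1},{"dx":0,"dy":0,"dz":-15,"roll":0,"jaw":1},{"dx":0,"dy":0,"dz":-15,"roll":0,"jaw":1},{"dx":0,"dy":0,"dz":-15,"roll":0,"jaw":1},{"dx":0,"dy":0,"dz":-15,"roll":4,"jaw":1},{"dx":0,"dy":0,"dz":-10,"roll":4.3,"jaw":1},{"dx":0,"dy":0,"dz":-5,"roll":0,"jaw":1},{"dx":0,"dy":0,"dz":0,"roll":0,"jaw":1},{"dx":0,"dy":0,"dz":0,"roll":0,"jaw":1}])

```text
time_s: 4.85
ee_pos: [0.4257, -0.256, 0.1063]
eef_rot: [-3.141, 0.0, -0.209]
force: [0.1, 0.3, -1.3]
grip_width: 0.0237
grip_force: 50.0
```

Emit:
send_rows(rows=[{"dx":4.5,"dy":-16,"dz":0,"roll":0,"jaw":1},{"dx":9.5,"dy":-35,"dz":0,"roll":0,"jaw":1},{"dx":9.5,"dy":-36,"dz":0,"roll":0,"jaw":1},{"dx":9.5,"dy":-36,"dz":0,"roll":0,"jaw":1},{"dx":9.5,"dy":-36,"dz":0,"roll":0,"jaw":1},{"dx":9.5,"dy":-36,"dz":0,"roll":0,"jaw":1},{"dx":9.5,"dy":-36,"dz":0,"roll":0,"jaw":1},{"dx":9.5,"dy":-36,"dz":0,"roll":0,"jaw":1},{"dx":9.5,"dy":-36,"dz":0,"roll":0,"jaw":1},{"dx":9.5,"dy":-36,"dz":0,"roll":0,"jaw":1},{"dx":9.5,"dy":-33,"dz":0,"roll":0,"jaw":1},{"dx":5,"dy":-17,"dz":0,"roll":0,"jaw":1}])

```text
time_s: 5.85
ee_pos: [0.6102, 0.1056, 0.1051]
eef_rot: [3.142, 0.001, -0.208]
force: [-0.9, 0.6, -2.8]
grip_width: 0.0237
grip_force: 50.0
```

Emit:
send_rows(rows=[{"dx":0,"dy":0,"dz":15,"roll":0,"jaw":1},{"dx":0,"dy":0,"dz":15,"roll":0,"jaw":1},{"dx":0,"dy":0,"dz":10,"roll":0,"jaw":1},{"dx":0,"dy":0,"dz":10,"roll":0,"jaw":1},{"dx":0,"dy":0,"dz":0,"roll":0,"jaw":1},{"dx":0,"dy":0,"dz":0,"roll":0,"jaw":1},{"dx":0,"dy":0,"dz":0,"roll":0,"jaw":1}])

```text
time_s: 6.43
ee_pos: [0.6101, 0.1021, 0.0571]
eef_rot: [-3.141, -0.001, -0.212]
force: [0.2, 0.1, -1.9]
grip_width: 0.0237
grip_force: 50.0
```

```bash
python3 - <<'E'
from h import *
d=np.array([.978,-.209]);n=np.array([.209,.978])
def cr(f,x,y,w=80,h=60,k=5): return cv2.resize(f[y-h//2:y+h//2,x-w//2:x+w//2],None,fx=k,fy=k,interpolation=cv2.INTER_CUBIC)
ims=[]
for nm in("top","side"):
    f,W,(K,R,t)=grab(nm); np.savez(nm+"1.npz",f=f,W=W)
    c=(295,168) if nm=="top" else (255,212)
    ims.append(cr(f,*c))
    m=(W[...,2]>.055)&(W[...,2]<.1)&(abs(W[...,0]-.655)<.06)&(abs(W[...,1]-.09)<.06)
    q=W[m]*1000;a=(q[:,:2]-[682,87.3])@d;b=(q[:,:2]-[682,87.3])@n
    k=(a>-33)&(a<14)&(abs(b)<12);print(nm,[tuple(map(int,x)) for x in np.c_[a[k],b[k],q[k,2]]])
save("c2.png",np.hstack(ims)); print(get_obs()["ee_pos"],get_obs()["eef_rot"])
E
```

```text
top []
side [(1, 2, 62), (-1, 6, 62), (0, 1, 58), (-27, 11, 70), (-26, 11, 66), (-29, 10, 67), (-26, 11, 63), (-29, 11, 62), (-32, 11, 63)]
[0.61019046 0.10217155 0.05731342] [-3.14116374e+00 -1.25730965e-03 -2.11814223e-01]
```

View pics/c2.png

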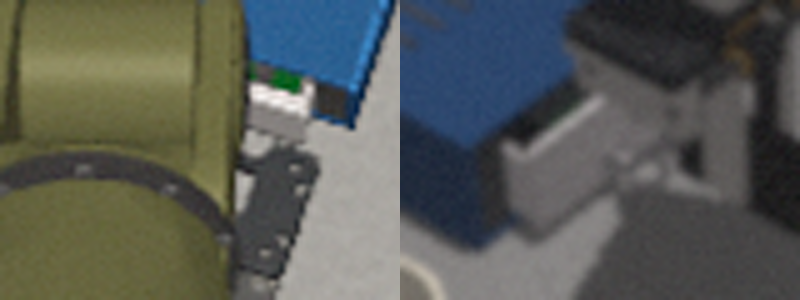

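Side crop: the prong tip sits right above the ring, at about (640,160) in the crop. Its depth points agree with my dead reckoning to within 2 mm of the eye. The top view is hidden by the arm. Lowering gently with force checks.

Emit:
send_rows(rows=[{"dx":-1.2,"dy":-0.5,"dz":8,"roll":0,"jaw":1},{"dx":0,"dy":0,"dz":8,"roll":0,"jaw":1},{"dx":0,"dy":0,"dz":8,"roll":0,"jaw":1},{"dx":0,"dy":0,"dz":4,"roll":0,"jaw":1},{"dx":0,"dy":0,"dz":2,"roll":0,"jaw":1},{"dx":0,"dy":0,"dz":2,"roll":0,"jaw":1},{"dx":0,"dy":0,"dz":1,"roll":0,"jaw":1},{"dx":0,"dy":0,"dz":0,"roll":0,"jaw":1},{"dx":0,"dy":0,"dz":0,"roll":0,"jaw":1}])

```text
time_s: 7.28
ee_pos: [0.6089, 0.103, 0.0237]
eef_rot: [-3.141, -0.0, -0.212]
force: [-0.4, -0.1, -0.9]
grip_width: 0.0238
grip_force: 50.0
```

Emit:
send_rows(rows=[{"dx":0,"dy":0,"dz":1,"roll":0,"jaw":1},{"dx":0,"dy":0,"dz":1,"roll":0,"jaw":1},{"dx":0,"dy":0,"dz":0,"roll":0,"jaw":1},{"dx":0,"dy":0,"dz":0,"roll":0,"jaw":1}])

```text
time_s: 7.62
ee_pos: [0.6087, 0.103, 0.0214]
eef_rot: [3.142, 0.0, -0.212]
force: [0.4, 0.6, -1.8]
grip_width: 0.0233
grip_force: 50.0
```

Emit:
send_rows(rows=[{"dx":0,"dy":0,"dz":2,"roll":0,"jaw":1},{"dx":0,"dy":0,"dz":3,"roll":0,"jaw":1},{"dx":0,"dy":0,"dz":3,"roll":0,"jaw":1},{"dx":0,"dy":0,"dz":3,"roll":0,"jaw":1},{"dx":0,"dy":0,"dz":0,"roll":0,"jaw":1},{"dx":0,"dy":0,"dz":0,"roll":0,"jaw":1},{"dx":0,"dy":0,"dz":0,"roll":0,"jaw":1}])

```text
time_s: 8.2
ee_pos: [0.6087, 0.103, 0.0105]
eef_rot: [-3.142, -0.0, -0.212]
force: [-0.7, 0.1, -1.6]
grip_width: 0.0237
grip_force: 50.0
```

Emit:
send_rows(rows=[{"dx":-1,"dy":0,"dz":0,"roll":0,"jaw":1},{"dx":-1,"dy":0,"dz":0,"roll":0,"jaw":1},{"dx":-1,"dy":0,"dz":0,"roll":0,"jaw":1},{"dx":-1,"dy":0,"dz":0,"roll":0,"jaw":1},{"dx":-1,"dy":0,"dz":0,"roll":0,"jaw":1},{"dx":-1,"dy":0,"dz":0,"roll":0,"jaw":1},{"dx":-1,"dy":0,"dz":0,"roll":0,"jaw":1},{"dx":-1,"dy":0,"dz":0,"roll":0,"jaw":1},{"dx":-1,"dy":0,"dz":0,"roll":0,"jaw":1},{"dx":-1,"dy":0,"dz":0,"roll":0,"jaw":1},{"dx":-1,"dy":0,"dz":0,"roll":0,"jaw":1},{"dx":-1,"dy":0,"dz":0,"roll":0,"jaw":1}])

```text
time_s: 9.2
ee_pos: [0.5969, 0.1055, 0.0105]
eef_rot: [-3.142, -0.0, -0.212]
force: [3.3, -0.7, -2.0]
grip_width: 0.0237
grip_force: 50.0
```

```bash
python3 - <<'E'
from h import *
o=get_obs();print(o["ee_pos"],o["force"])
f,W,_=grab("side");save("c3.png",cv2.resize(f[170:250,200:300],None,fx=6,fy=6,interpolation=cv2.INTER_CUBIC))
E
```

```text
[0.59694701 0.10553194 0.01049645] [ 3.3270644  -0.70347511 -1.99580694]
```

View pics/c3.png

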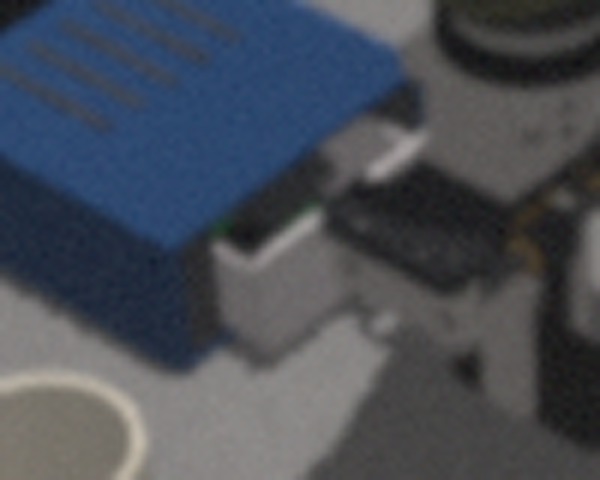

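The force shows 3.4 N of sliding friction and the tray is following. I'll draw 37 mm more briskly (the stop can't come before 50 mm), then creep.

Emit:
send_rows(rows=[{"dx":-2,"dy":0,"dz":0,"roll":0,"jaw":1},{"dx":-3,"dy":0,"dz":0,"roll":0,"jaw":1},{"dx":-3.5,"dy":0,"dz":0,"roll":0,"jaw":1},{"dx":-3.5,"dy":0,"dz":0,"roll":0,"jaw":1},{"dx":-3.5,"dy":0,"dz":0,"roll":0,"jaw":1},{"dx":-3.5,"dy":0,"dz":0,"roll":0,"jaw":1},{"dx":-3.5,"dy":0,"dz":0,"roll":0,"jaw":1},{"dx":-3.5,"dy":0,"dz":0,"roll":0,"jaw":1},{"dx":-3.5,"dy":0,"dz":0,"roll":0,"jaw":1},{"dx":-3,"dy":0,"dz":0,"roll":0,"jaw":1},{"dx":-2.5,"dy":0,"dz":0,"roll":0,"jaw":1},{"dx":-2,"dy":0,"dz":0,"roll":0,"jaw":1}])

```text
time_s: 10.25
ee_pos: [0.5605, 0.1134, 0.0105]
eef_rot: [3.142, 0.0, -0.212]
force: [2.9, -1.9, -1.8]
grip_width: 0.024
grip_force: 50.0
```

Emit:
send_rows(rows=[{"dx":-0.4,"dy":0,"dz":0,"roll":0,"jaw":1},{"dx":-0.4,"dy":0,"dz":0,"roll":0,"jaw":1},{"dx":-0.4,"dy":0,"dz":0,"roll":0,"jaw":1},{"dx":-0.4,"dy":0,"dz":0,"roll":0,"jaw":1},{"dx":-0.4,"dy":0,"dz":0,"roll":0,"jaw":1}])

```text
time_s: 10.67
ee_pos: [0.5589, 0.1137, 0.0104]
eef_rot: [-3.142, -0.0, -0.212]
force: [3.0, -1.0, -1.5]
grip_width: 0.0239
grip_force: 50.0
```

```bash
python3 - <<'E'
from h import *
o=get_obs();print(o["ee_pos"],o["eef_rot"],o["force"])
E
```

```text
[0.55889303 0.11371172 0.01044266] [-3.14156348e+00 -5.69133169e-05 -2.11806745e-01] [ 2.95970846 -1.0193109  -1.47591886]
```

Tracking error is tiny, so the arm is stiff. I'll measure grip and arm stiffness safely by pressing the tool on the bench before creeping to the stop.

Emit:
send_rows(rows=[{"dx":0,"dy":0,"dz":2,"roll":0,"jaw":1},{"dx":0,"dy":0,"dz":2,"roll":0,"jaw":1},{"dx":0,"dy":0,"dz":0,"roll":0,"jaw":1},{"dx":0,"dy":0,"dz":0,"roll":0,"jaw":1}])

```text
time_s: 11.0
ee_pos: [0.559, 0.1138, 0.0065]
eef_rot: [-3.141, -0.0, -0.212]
force: [2.0, -0.7, 0.7]
grip_width: 0.0237
grip_force: 50.0
```

Emit:
send_rows(rows=[{"dx":0,"dy":0,"dz":0.4,"roll":0,"jaw":1},{"dx":0,"dy":0,"dz":0,"roll":0,"jaw":1},{"dx":0,"dy":0,"dz":0,"roll":0,"jaw":1},{"dx":0,"dy":0,"dz":0,"roll":0,"jaw":1}])

```text
time_s: 11.33
ee_pos: [0.559, 0.1138, 0.0064]
eef_rot: [-3.141, -0.0, -0.212]
force: [1.4, -1.4, 5.1]
grip_width: 0.0237
grip_force: 50.0
```

Emit:
send_rows(rows=[{"dx":0,"dy":0,"dz":0.4,"roll":0,"jaw":1},{"dx":0,"dy":0,"dz":0,"roll":0,"jaw":1},{"dx":0,"dy":0,"dz":0,"roll":0,"jaw":1},{"dx":0,"dy":0,"dz":0,"roll":0,"jaw":1}])

```text
time_s: 11.67
ee_pos: [0.559, 0.1138, 0.0065]
eef_rot: [-3.141, -0.0, -0.212]
force: [-1.0, -1.6, 10.4]
grip_width: 0.0237
grip_force: 50.0
```

Stiffness is about 12.5 N/mm. Steps of 0.8 mm therefore add at most about 10 N over friction, which is safe. Raising again and going on.

Emit:
send_rows(rows=[{"dx":0,"dy":0,"dz":-1.8,"roll":0,"jaw":1},{"dx":0,"dy":0,"dz":-3,"roll":0,"jaw":1},{"dx":0,"dy":0,"dz":0,"roll":0,"jaw":1},{"dx":-0.5,"dy":0,"dz":0,"roll":0,"jaw":1},{"dx":-0.5,"dy":0,"dz":0,"roll":0,"jaw":1},{"dx":-0.5,"dy":0,"dz":0,"roll":0,"jaw":1},{"dx":-0.5,"dy":0,"dz":0,"roll":0,"jaw":1},{"dx":0,"dy":0,"dz":0,"roll":0,"jaw":1}])

```text
time_s: 12.33
ee_pos: [0.5568, 0.1142, 0.0105]
eef_rot: [-3.142, -0.0, -0.212]
force: [2.2, -0.5, -0.8]
grip_width: 0.0234
grip_force: 50.0
```

```bash
python3 - <<'E'
from h import *
d=np.array([.978,-.209])
for n in("side","top"):
    for k in("0","now"):
        W=np.load(n+"0.npz")["W"] if k=="0" else grab(n)[1]
        a=(W[...,:2]-[.682,.0873])@d; b=(W[...,:2]-[.682,.0873])@[.209,.978]
        m=(W[...,2]>.03)&(W[...,2]<.05)&(b>.025)&(b<.052)&(a>-.08)&(a<.04)
        print(n,k,m.sum(),np.percentile(a[m]*1000,[2,10,30,50]) if m.any() else 0)
E
```

```text
side 0 67 [18.56583251 19.71727479 20.87006576 21.84087757]
side now 142 [-28.20774568 -27.10508311 -20.70760379  -0.11685022]
top 0 24 [20.66047483 20.75381068 21.31652029 21.62347301]
top now 57 [-11.3207739   -2.50311831   1.89263066   7.629463  ]
```

Side view shows the tray moved about 47 mm. I'll creep from here.

Emit:
send_rows(rows=[{"dx":-0.5,"dy":0,"dz":0,"roll":0,"jaw":1},{"dx":-0.5,"dy":0,"dz":0,"roll":0,"jaw":1},{"dx":-0.5,"dy":0,"dz":0,"roll":0,"jaw":1},{"dx":-0.5,"dy":0,"dz":0,"roll":0,"jaw":1},{"dx":-0.4,"dy":0,"dz":0,"roll":0,"jaw":1},{"dx":0,"dy":0,"dz":0,"roll":0,"jaw":1}])

```text
time_s: 12.93
ee_pos: [0.5545, 0.1147, 0.0105]
eef_rot: [3.142, 0.0, -0.212]
force: [1.9, -0.6, 0.4]
grip_width: 0.0236
grip_force: 50.0
```

Emit:
send_rows(rows=[{"dx":-0.4,"dy":0,"dz":0,"roll":0,"jaw":1},{"dx":-0.4,"dy":0,"dz":0,"roll":0,"jaw":1},{"dx":0,"dy":0,"dz":0,"roll":0,"jaw":1}])

```text
time_s: 13.18
ee_pos: [0.5537, 0.1148, 0.0104]
eef_rot: [3.142, 0.0, -0.212]
force: [2.2, -0.5, -1.0]
grip_width: 0.0241
grip_force: 50.0
```

Emit:
send_rows(rows=[{"dx":-0.5,"dy":0,"dz":0,"roll":0,"jaw":1},{"dx":-0.4,"dy":0,"dz":0,"roll":0,"jaw":1},{"dx":0,"dy":0,"dz":0,"roll":0,"jaw":1}])

```text
time_s: 13.43
ee_pos: [0.5528, 0.115, 0.0104]
eef_rot: [3.142, 0.0, -0.212]
force: [1.8, -1.8, -1.1]
grip_width: 0.0237
grip_force: 50.0
```

Emit:
send_rows(rows=[{"dx":-0.5,"dy":0,"dz":0,"roll":0,"jaw":1},{"dx":-0.4,"dy":0,"dz":0,"roll":0,"jaw":1},{"dx":0,"dy":0,"dz":0,"roll":0,"jaw":1}])

```text
time_s: 13.68
ee_pos: [0.5519, 0.1152, 0.0104]
eef_rot: [3.142, 0.0, -0.212]
force: [2.2, -0.3, -0.6]
grip_width: 0.0237
grip_force: 50.0
```

Emit:
send_rows(rows=[{"dx":-0.5,"dy":0,"dz":0,"roll":0,"jaw":1},{"dx":-0.5,"dy":0,"dz":0,"roll":0,"jaw":1},{"dx":0,"dy":0,"dz":0,"roll":0,"jaw":1}])

```text
time_s: 13.93
ee_pos: [0.5509, 0.1154, 0.0104]
eef_rot: [3.142, 0.0, -0.212]
force: [4.1, -1.7, -0.4]
grip_width: 0.024
grip_force: 50.0
```

Emit:
send_rows(rows=[{"dx":-0.5,"dy":0,"dz":0,"roll":0,"jaw":1},{"dx":0,"dy":0,"dz":0,"roll":0,"jaw":1},{"dx":0,"dy":0,"dz":0,"roll":0,"jaw":1}])

```text
time_s: 14.18
ee_pos: [0.5505, 0.1155, 0.0104]
eef_rot: [3.142, 0.0, -0.212]
force: [2.6, -0.9, -1.7]
grip_width: 0.0238
grip_force: 50.0
```

Just noise; continuing.

Emit:
send_rows(rows=[{"dx":-0.5,"dy":0,"dz":0,"roll":0,"jaw":1},{"dx":-0.5,"dy":0,"dz":0,"roll":0,"jaw":1},{"dx":0,"dy":0,"dz":0,"roll":0,"jaw":1}])

```text
time_s: 14.43
ee_pos: [0.5495, 0.1157, 0.0104]
eef_rot: [3.142, 0.0, -0.212]
force: [2.3, -1.3, -0.4]
grip_width: 0.0236
grip_force: 50.0
```

Emit:
send_rows(rows=[{"dx":-0.5,"dy":0,"dz":0,"roll":0,"jaw":1},{"dx":-0.5,"dy":0,"dz":0,"roll":0,"jaw":1},{"dx":0,"dy":0,"dz":0,"roll":0,"jaw":1}])

```text
time_s: 14.68
ee_pos: [0.5485, 0.116, 0.0104]
eef_rot: [3.142, 0.0, -0.212]
force: [2.9, -1.3, -2.0]
grip_width: 0.0237
grip_force: 50.0
```

Emit:
send_rows(rows=[{"dx":-0.5,"dy":0,"dz":0,"roll":0,"jaw":1},{"dx":-0.5,"dy":0,"dz":0,"roll":0,"jaw":1},{"dx":0,"dy":0,"dz":0,"roll":0,"jaw":1}])

```text
time_s: 14.93
ee_pos: [0.5475, 0.1162, 0.0104]
eef_rot: [3.142, 0.0, -0.212]
force: [2.2, -1.3, 0.1]
grip_width: 0.0235
grip_force: 50.0
```

Emit:
send_rows(rows=[{"dx":-0.5,"dy":0,"dz":0,"roll":0,"jaw":1},{"dx":-0.5,"dy":0,"dz":0,"roll":0,"jaw":1},{"dx":0,"dy":0,"dz":0,"roll":0,"jaw":1}])

```text
time_s: 15.18
ee_pos: [0.5465, 0.1164, 0.0104]
eef_rot: [3.142, 0.0, -0.212]
force: [2.4, -1.3, -1.2]
grip_width: 0.0237
grip_force: 50.0
```

Emit:
send_rows(rows=[{"dx":-0.5,"dy":0,"dz":0,"roll":0,"jaw":1},{"dx":-0.5,"dy":0,"dz":0,"roll":0,"jaw":1},{"dx":0,"dy":0,"dz":0,"roll":0,"jaw":1}])

```text
time_s: 15.43
ee_pos: [0.5455, 0.1166, 0.0104]
eef_rot: [3.142, 0.0, -0.212]
force: [3.0, -1.4, -1.0]
grip_width: 0.0236
grip_force: 50.0
```

Emit:
send_rows(rows=[{"dx":-0.5,"dy":0,"dz":0,"roll":0,"jaw":1},{"dx":-0.5,"dy":0,"dz":0,"roll":0,"jaw":1},{"dx":0,"dy":0,"dz":0,"roll":0,"jaw":1}])

```text
time_s: 15.68
ee_pos: [0.5445, 0.1168, 0.0104]
eef_rot: [3.142, 0.0, -0.212]
force: [1.9, -0.6, -0.9]
grip_width: 0.0237
grip_force: 50.0
```

Emit:
send_rows(rows=[{"dx":-0.5,"dy":0,"dz":0,"roll":0,"jaw":1},{"dx":-0.5,"dy":0,"dz":0,"roll":0,"jaw":1},{"dx":0,"dy":0,"dz":0,"roll":0,"jaw":1}])

```text
time_s: 15.93
ee_pos: [0.5436, 0.117, 0.0104]
eef_rot: [-3.142, 0.0, -0.212]
force: [2.1, -1.0, -1.0]
grip_width: 0.0242
grip_force: 50.0
```

Emit:
send_rows(rows=[{"dx":-0.5,"dy":0,"dz":0,"roll":0,"jaw":1},{"dx":-0.5,"dy":0,"dz":0,"roll":0,"jaw":1},{"dx":0,"dy":0,"dz":0,"roll":0,"jaw":1}])

```text
time_s: 16.18
ee_pos: [0.5426, 0.1172, 0.0104]
eef_rot: [-3.142, 0.0, -0.212]
force: [2.6, -0.9, -0.8]
grip_width: 0.0236
grip_force: 50.0
```

Emit:
send_rows(rows=[{"dx":-0.5,"dy":0,"dz":0,"roll":0,"jaw":1},{"dx":-0.5,"dy":0,"dz":0,"roll":0,"jaw":1},{"dx":0,"dy":0,"dz":0,"roll":0,"jaw":1}])

```text
time_s: 16.43
ee_pos: [0.5422, 0.1173, 0.0106]
eef_rot: [-3.141, -0.001, -0.212]
force: [6.4, -1.8, -2.4]
grip_width: 0.0241
grip_force: 50.0
```

The stop is reached: the pull rose to 6.6 N and the motion lagged. Adding a little.

Emit:
send_rows(rows=[{"dx":-0.2,"dy":0,"dz":0,"roll":0,"jaw":1},{"dx":-0.2,"dy":0,"dz":0,"roll":0,"jaw":1},{"dx":0,"dy":0,"dz":0,"roll":0,"jaw":1},{"dx":0,"dy":0,"dz":0,"roll":0,"jaw":1}])

```text
time_s: 16.77
ee_pos: [0.5421, 0.1173, 0.0106]
eef_rot: [-3.141, -0.002, -0.212]
force: [8.4, -2.4, -2.4]
grip_width: 0.0236
grip_force: 50.0
```

Emit:
send_rows(rows=[{"dx":-0.25,"dy":0,"dz":0,"roll":0,"jaw":1},{"dx":-0.25,"dy":0,"dz":0,"roll":0,"jaw":1},{"dx":0,"dy":0,"dz":0,"roll":0,"jaw":1},{"dx":0,"dy":0,"dz":0,"roll":0,"jaw":1},{"dx":0,"dy":0,"dz":0,"roll":0,"jaw":1},{"dx":0,"dy":0,"dz":0,"roll":0,"jaw":1}])

```text
time_s: 17.27
ee_pos: [0.542, 0.1174, 0.0107]
eef_rot: [-3.141, -0.003, -0.212]
force: [11.4, -3.9, -5.9]
grip_width: 0.0237
grip_force: 50.0
```

Emit:
send_rows(rows=[{"dx":0,"dy":0,"dz":0,"roll":0,"jaw":1},{"dx":0,"dy":0,"dz":0,"roll":0,"jaw":1},{"dx":0,"dy":0,"dz":0,"roll":0,"jaw":1},{"dx":0,"dy":0,"dz":0,"roll":0,"jaw":1},{"dx":0,"dy":0,"dz":0,"roll":0,"jaw":1},{"dx":0,"dy":0,"dz":0,"roll":0,"jaw":1},{"dx":0,"dy":0,"dz":0,"roll":0,"jaw":1},{"dx":0,"dy":0,"dz":0,"roll":0,"jaw":1},{"dx":0,"dy":0,"dz":0,"roll":0,"jaw":1},{"dx":0,"dy":0,"dz":0,"roll":0,"jaw":1},{"dx":0,"dy":0,"dz":0,"roll":0,"jaw":1},{"dx":0,"dy":0,"dz":0,"roll":0,"jaw":1}])

```text
time_s: 18.27
ee_pos: [0.542, 0.1174, 0.0107]
eef_rot: [-3.141, -0.003, -0.212]
force: [10.7, -2.5, -4.0]
grip_width: 0.024
grip_force: 50.0
```

Held at about 11–12 N for over a second. Now I'll unload to mid-hole, check, and lift.

Emit:
send_rows(rows=[{"dx":0.5,"dy":0,"dz":0,"roll":0,"jaw":1},{"dx":1,"dy":0,"dz":0,"roll":0,"jaw":1},{"dx":1.5,"dy":0,"dz":0,"roll":0,"jaw":1},{"dx":1.5,"dy":0,"dz":0,"roll":0,"jaw":1},{"dx":1,"dy":0,"dz":0,"roll":0,"jaw":1},{"dx":0,"dy":0,"dz":0,"roll":0,"jaw":1},{"dx":0,"dy":0,"dz":0,"roll":0,"jaw":1},{"dx":0,"dy":0,"dz":0,"roll":0,"jaw":1}])

```text
time_s: 18.93
ee_pos: [0.5461, 0.1165, 0.0104]
eef_rot: [3.142, 0.0, -0.212]
force: [0.0, -0.4, -1.7]
grip_width: 0.0236
grip_force: 50.0
```

Emit:
send_rows(rows=[{"dx":0,"dy":0,"dz":-2,"roll":0,"jaw":1},{"dx":0,"dy":0,"dz":-2,"roll":0,"jaw":1},{"dx":0,"dy":0,"dz":0,"roll":0,"jaw":1},{"dx":0,"dy":0,"dz":0,"roll":0,"jaw":1}])

```text
time_s: 19.27
ee_pos: [0.5464, 0.1165, 0.0147]
eef_rot: [-3.141, -0.0, -0.212]
force: [-0.2, 0.7, -1.6]
grip_width: 0.0238
grip_force: 50.0
```

Emit:
send_rows(rows=[{"dx":0,"dy":0,"dz":-4,"roll":0,"jaw":1},{"dx":0,"dy":0,"dz":-8,"roll":0,"jaw":1},{"dx":0,"dy":0,"dz":-12,"roll":0,"jaw":1},{"dx":0,"dy":0,"dz":-12,"roll":0,"jaw":1},{"dx":0,"dy":0,"dz":-8,"roll":0,"jaw":1},{"dx":0,"dy":0,"dz":0,"roll":0,"jaw":1},{"dx":-10,"dy":0,"dz":0,"roll":0,"jaw":1},{"dx":-20,"dy":0,"dz":0,"roll":0,"jaw":1},{"dx":-20,"dy":0,"dz":0,"roll":0,"jaw":1},{"dx":-20,"dy":0,"dz":0,"roll":0,"jaw":1},{"dx":-15,"dy":0,"dz":0,"roll":0,"jaw":1},{"dx":-5,"dy":0,"dz":0,"roll":0,"jaw":1}])

```text
time_s: 20.27
ee_pos: [0.4565, 0.1356, 0.0584]
eef_rot: [3.141, 0.001, -0.211]
force: [0.1, 0.1, -1.9]
grip_width: 0.0235
grip_force: 50.0
```

Emit:
send_rows(rows=[{"dx":0,"dy":0,"dz":10,"roll":0,"jaw":1},{"dx":0,"dy":0,"dz":15,"roll":0,"jaw":1},{"dx":0,"dy":0,"dz":12,"roll":0,"jaw":1},{"dx":0,"dy":0,"dz":7,"roll":0,"jaw":1},{"dx":0,"dy":0,"dz":2,"roll":0,"jaw":1},{"dx":0,"dy":0,"dz":0,"roll":0,"jaw":1},{"dx":0,"dy":0,"dz":0,"roll":0,"jaw":1}])

```text
time_s: 20.85
ee_pos: [0.4587, 0.1353, 0.0126]
eef_rot: [-3.141, -0.0, -0.212]
force: [0.3, 0.3, -2.0]
grip_width: 0.024
grip_force: 50.0
```

Going down to bench contact (TCP about 6.4 mm).

Emit:
send_rows(rows=[{"dx":0,"dy":0,"dz":3,"roll":0,"jaw":1},{"dx":0,"dy":0,"dz":2,"roll":0,"jaw":1},{"dx":0,"dy":0,"dz":1,"roll":0,"jaw":1},{"dx":0,"dy":0,"dz":0.2,"roll":0,"jaw":1},{"dx":0,"dy":0,"dz":0,"roll":0,"jaw":1},{"dx":0,"dy":0,"dz":0,"roll":0,"jaw":1}])

```text
time_s: 21.35
ee_pos: [0.4584, 0.1354, 0.0064]
eef_rot: [-3.141, -0.0, -0.212]
force: [-0.1, -1.4, 1.3]
grip_width: 0.0237
grip_force: 50.0
```

Standing on the bench. Releasing and lifting straight up.

Emit:
send_rows(rows=[{"dx":0,"dy":0,"dz":0,"roll":0,"jaw":0.2},{"dx":0,"dy":0,"dz":0,"roll":0,"jaw":0},{"dx":0,"dy":0,"dz":0,"roll":0,"jaw":-0.3},{"dx":0,"dy":0,"dz":0,"roll":0,"jaw":-0.6},{"dx":0,"dy":0,"dz":0,"roll":0,"jaw":-0.6},{"dx":0,"dy":0,"dz":0,"roll":0,"jaw":-0.6},{"dx":0,"dy":0,"dz":0,"roll":0,"jaw":-0.6},{"dx":0,"dy":0,"dz":0,"roll":0,"jaw":-0.6}])

```text
time_s: 22.02
ee_pos: [0.4582, 0.1354, 0.0062]
eef_rot: [-3.142, 0.0, -0.212]
force: [-0.5, 0.1, 0.1]
grip_width: 0.0729
grip_force: 0.0
```

Emit:
send_rows(rows=[{"dx":0,"dy":0,"dz":-5,"roll":0,"jaw":-0.6},{"dx":0,"dy":0,"dz":-10,"roll":0,"jaw":-0.6},{"dx":0,"dy":0,"dz":-20,"roll":0,"jaw":-0.6},{"dx":0,"dy":0,"dz":-30,"roll":0,"jaw":-0.6},{"dx":0,"dy":0,"dz":-30,"roll":0,"jaw":-0.6},{"dx":0,"dy":0,"dz":-30,"roll":0,"jaw":-0.6},{"dx":0,"dy":0,"dz":-30,"roll":0,"jaw":-0.6},{"dx":0,"dy":0,"dz":-20,"roll":0,"jaw":-0.6},{"dx":0,"dy":0,"dz":0,"roll":0,"jaw":-0.6},{"dx":0,"dy":0,"dz":0,"roll":0,"jaw":-0.6}])

```text
time_s: 22.85
ee_pos: [0.4585, 0.1354, 0.1827]
eef_rot: [-3.141, -0.002, -0.212]
force: [-0.3, -0.2, -0.8]
grip_width: 0.0755
grip_force: 0.0
```

```bash
python3 - <<'E'
from h import *
f,W,_=grab("side");save("c4.png",f[120:380,150:500])
d=np.array([.978,-.209])
a=(W[...,:2]-[.682,.0873])@d; b=(W[...,:2]-[.682,.0873])@[.209,.978]
m=(W[...,2]>.03)&(W[...,2]<.05)&(b>.025)&(b<.052)&(a>-.08)&(a<.04)
print(np.percentile(a[m]*1000,[2,10,30,50]))
m=(abs(W[...,0]-.458)<.06)&(abs(W[...,1]-.135)<.04)&(W[...,2]>.03)&(W[...,2]<.07);print(m.sum(),np.percentile(W[m][:,2],[5,50,95]))
E
```

```text
[-42.72777193 -41.27759954 -29.98413711 -13.12775104]
387 [0.03183288 0.03910845 0.04229172]
```

View pics/c4.png

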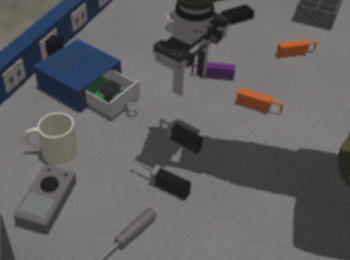

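The view shows the tray drawn out about 62 mm at crop (115,92). The hook tool stands upright at (185,135), free and clear of the tray, and the bystanders are in place. Handing in.

```bash
python3 -c "
from station import *
print(hand_in())"
```

```text
the job is handed in; nothing more can be done
None
```

I drew the tray out about 62 mm to its stop, held it there at about 11–12 N for over a second, then unhooked and stood the tool upright, clear of the tray; the job is handed in, with no verdict returned.

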